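# Light the weight case and hold its lid open

## Task

Swing the green desk lamp round by the orange post on its head until the lamp points at the middle of the wooden weight case, and leave it pointing there. Then lift the case's self-closing lid by its steel bar to 50 degrees from shut, so that the pharmacist across the bench can check the weights, and keep holding it: the program finishes with the gripper still holding the bar and the lid still at that angle. Never take the lid past 70 degrees, and leave the other things on the bench where they stand.

Things in the scene. Friction and masses are not known exactly. Their poses are not given: they have to be found in the camera images.
- case: wooden weight case fixed to the bench, 150 (x) by 170 (y) by 70 mm high without its lid; origin at the centre of its underside. Its x axis points from the lid's hinge (on the robot's side) to the lid's free edge (far side). The hinge line runs along the case's y axis, 75 mm behind the centre (case x = -75 mm) and 70 mm above the bench.
- lid (a joint): opening angle of the case's wooden lid (150 by 170 by 10 mm, lies on the rim, about 0.4 kg with its bar) in rad, 0 shut, growing as its far edge is raised; 50 degrees is 0.873 rad. Gravity and a light spring shut it whenever it is let go; lifting at the bar takes about 3 N.
- lid_bar (a point): round steel bar, 12 mm thick and 110 mm long between centres of its end arms, which is the lid's handle; this point is the bar's middle, bar along its y axis (parallel to the hinge). Its centre line is 45 mm ahead of the lid's free edge, 195 mm from the hinge along the lid and 5 mm above the lid's underside; lid shut, it is 75 mm above the bench with nothing below it. It turns with the lid.
- lamp_base: green round lamp foot (110 mm across) with a steel post, fixed to the bench; origin on the post's axis at bench height. The boom turns about this upright axis at 180 mm height.
- lamp (a joint): angle of the lamp's boom about the post in rad, 0 when the boom points along the lamp foot's x axis, growing anticlockwise seen from above, stops at -2.6 and 2.6. The joint is stiff (about 2.5 N sideways at the orange post moves it) and stays where it is left.
- lamp_grip (a point): middle height of the graspable part of the orange upright post (16 mm thick, standing free from 192 to 245 mm above the bench) on the lamp's head, 140 mm from the lamp's pivot axis; this point is 222 mm above the bench. Its x axis points outward along the boom, the way the lamp points; the green shade hangs beyond and below it, reaching about 210 mm from the pivot axis and down to about 115 mm above the bench.
- amber_bottle: amber glass bottle with white cap, 56 mm across, 120 mm high; to be left alone; origin under its centre
- mortar: white porcelain mortar with pestle in it, 100 mm across, 60 mm high, pestle up to 95 mm; to be left alone; origin under its centre
- pill_jar: small white jar, 48 mm across, 70 mm high; to be left alone; origin under its centre
- calculator: white and orange calculator lying flat, 120 by 75 by 12 mm; to be left alone; origin under its centre
- spoon: long steel weighing spoon lying flat, 180 mm long; to be left alone
- wash_bottle: clear bottle with red cap, 60 mm across, 150 mm high; to be left alone; origin under its centre

How it is judged:
On the way, in this order (a step that is already met when the one before it is completed fails the run):
1. the lamp points at the middle of the case and is still (y of case in the frame of lamp_grip between -0.03 and 0.03 m and x of case in the frame of lamp_grip above 0.05 m and velocity of joint lamp between -0.05 and 0.05 rad/s), for 0.3 s.
2. the lid is held by its bar at 50 degrees, give or take 6 (value of joint lid between 0.77 and 0.98 rad and contact force between the fingers and lid above 0.4 N and distance between the grasp point and lid_bar below 0.06 m), for 0.5 s.
At the end, for the whole second after the job is handed in: The gripper's fingers hold the bar (more than 0.4 N, grasp point within 60 mm of the bar's middle) with the lid still, between 44 and 56 degrees from shut; the lamp points at the case, its line passing within 30 mm of the case's centre; every other loose thing is within 30 mm of where it stood (all of step 2 and y of case in the frame of lamp_grip between -0.03 and 0.03 m and x of case in the frame of lamp_grip above 0.05 m and velocity of joint lid between -0.05 and 0.05 rad/s and distance of each of amber_bottle, mortar, pill_jar, calculator, spoon, wash_bottle from where it was at the start of the episode below 0.03 m); the arm keeps its last pose, push and grip.
It fails at once if the lid is taken past 70 degrees (value of joint lid above 1.22 rad).
It fails at once if another thing on the bench is shoved or knocked over (distance of any of amber_bottle, mortar, pill_jar, calculator, spoon, wash_bottle from where it was at the start of the episode above 0.04 m or angle between any of amber_bottle, mortar, pill_jar, calculator, wash_bottle's own z axis and vertical above 0.6 rad).
It also fails if it takes over 54 s, if anything falls off the work surface, if the arm or the gripper's body presses on something with over 40 N, if the wrist force passes 120 N, or if a joint passes its speed limit or range.

## Robot

A 6-joint arm with a two-finger parallel gripper is mounted at the origin on the work surface. World frame = base frame: x ahead of the robot, y to its left, z up, the work surface at z = 0. Lengths are in m, angles in rad, forces in N, time in s.
With the tool pointing down it reaches from about 0.25 to 0.725 m from the base axis. Payload 4 kg.
Tool frame: the origin (TCP) lies on the centre line of the jaws, within the pads' length; the fingertips stand 22 mm ahead of it and the grasp point (between the pads) lies 3 mm ahead of it; z points along the fingers, y is the line along which they close (so a half turn about z gives the same grasp; the last joint's range is limited). The gripper opens to 85 mm and grips with 20 to 120 N. Pads are 22 mm wide; open, the fingers measure 114 mm over their backs; the gripper's body (76 mm by 85 mm) begins 54 mm behind the grasp point. The pads swing forward as they close: fully open they stand 13 mm farther back than shut.
Start: joints at [1.215, 0.241, 0.005, 1.335, 0, 1.571], TCP at [0.174, 0.469, 0.253] pointing down, gripper open.
Joint ranges: [-2.72, 2.72], [-1.05, 1.87], [-1.09, 1.28], [-1.99, 2.15], [-1.42, 1.44], [-3.14, 3.14]. Speed limits (rad/s): [2.79, 2.79, 3.14, 3.14, 3.14, 3.14].

## Interface

Orientations are given as a unit quaternion [x, y, z, w].
In Python, from workcell import bot gives the robot as it stands.
- The arm moves only by the shell command python3 -m inch 'ROWS'. ROWS is JSON, one flat list of numbers, 7 for each row, row after row: the shift along the world's x, y, z in mm, then the turn, a rotation vector about the world's x, y, z in rad, then the opening in per cent of the stroke, from 0 (shut) to 100 (fully open). A call has 1 to 8 rows; each row is the pose to reach, as a shift and turn from the pose commanded when the call began; what a row does not reach only later rows make up. A row lasts 1/12 s, in which the tool goes at most 41.7 mm and 7.16 degrees, less where a joint would pass 70% of its speed; a pose out of reach is approached as far as the arm can. A call with a gripper value outside its range is refused whole. The fingers move at their own pace and stop on an object; the grip force is fixed at half the most. Time passes only in rows, so rows that repeat a pose let the fingers close. It gives the time, the measured TCP pose, the force, the opening and the grip force at its end, in the units of the state.
- bot.get_obs(): the state, without advancing time (a new reading comes with each control period).
- bot.camera(name): name is "scene" or "side" or "wrist"; returns the picture (400x640x3 uint8, blue, green, red); there is no depth.
- bot.camera_info(name): a dict with "intrinsics" (3x3 intrinsics, pixels), "camera_from_world" (4x4, takes a point from world to camera coordinates); the wrist camera has in their place "hand_eye" (4x4, takes a point from camera to tool coordinates, whose origin is the TCP and whose axes are the flange's). Camera axes: x right, y down, z forward; pixel columns grow to the right and rows downward; lengths in m; the calibration is good to about 2 mm. A picture is of the moment at which its call begins: read the wrist's pose just before it. camera_info takes no time and is no camera call.
- bot.job_done(): hands the job in; it is judged then, once.
Trained networks look in the newest picture that a camera, given by its name, has taken for a name from the list of things; names that differ only in an ending like _2 or _b are one class to them, and where a whole thing is asked for, a point or a joint stands for the part that bears it (a point fixed in the world has none). Each returns a list of dicts, best first, with "confidence" (0 to 1); they miss things now and then, are a little off and sometimes report something else, mostly with a low value. They report only what shows in the picture. A call takes as long as a camera call.
- bot.silhouettes(camera, target): "mask" (400x640 bool, what is visible of it) and "uv" ([column, row] in pixels, amid what is visible of it).
- bot.spot_point(camera, target): "uv" ([column, row] in pixels: a listed point, or the origin of a listed thing).
The state is a dict: "clock": time; "joint_pos": joint angles; "joint_vel": joint speeds; "tau": joint torques, N m; "eef_pos": TCP position; "tool_rot": TCP orientation; "ft_force": force on the tool from outside, world axes, zero at the start; "ft_torque": the same for the moment, N m; "grip_width": finger opening in m; "grasp_force": force on a finger pad.
Only numpy, scipy, OpenCV 4.12 (cv2) and the standard library are available. Lean on these libraries where they do the work, as an engineer would, in place of code of your own. Each camera call takes 0.05 s, during which the arm holds its last target. There are 200 camera calls.

## Working session

There is one attempt and no reset: what is moved stays moved. The work goes in short steps, Python scripts to look and compute and a shell command to move; the robot and the scene stay as the last step left them, time stands still between calls to the robot, and variables do not carry over. Pictures are saved under pics/ and viewed, at most 10 in all, crops included, and the job is handed in when it is done.

```bash
mkdir -p pics; ls
cat > h.py <<'E'
from workcell import bot
import numpy as np, cv2
from scipy.spatial.transform import Rotation as R
def ray(cam,uv,obs=None):
    i=bot.camera_info(cam);K=np.array(i["intrinsics"]);d=np.linalg.inv(K)@[uv[0],uv[1],1]
    if cam=="wrist":
        o=obs;T=np.eye(4);T[:3,:3]=R.from_quat(o["tool_rot"]).as_matrix();T[:3,3]=o["eef_pos"];M=T@np.array(i["hand_eye"])
    else: M=np.linalg.inv(np.array(i["camera_from_world"]))
    return M[:3,3],M[:3,:3]@d
def atz(cam,uv,z,obs=None):
    o,d=ray(cam,uv,obs);return o+d*(z-o[2])/d[2]
def tri(rs):
    A=0;b=0
    for o,d in rs:
        d=d/np.linalg.norm(d);P=np.eye(3)-np.outer(d,d);A=A+P;b=b+P@o
    return np.linalg.solve(A,b)
E
python3 - <<'E'
from h import *
np.set_printoptions(precision=3,suppress=True)
o=bot.get_obs();print(o)
for c in ["scene","side"]:
    im=bot.camera(c);cv2.imwrite(f"pics/{c}0.png",im)
    for t,z in [("case",0),("lid_bar",.075),("lamp_base",0),("lamp_grip",.222),("amber_bottle",0),("mortar",0),("pill_jar",0),("calculator",0),("spoon",0),("wash_bottle",0)]:
        r=bot.spot_point(c,t)
        for q in r[:2]: print(c,t,round(q["confidence"],2),np.round(q["uv"]),atz(c,q["uv"],z))
E
```

```text
pics
{'clock': 0.0, 'joint_pos': array([ 1.215,  0.241,  0.004,  1.335, -0.   ,  1.571]), 'joint_vel': array([0.001, 0.   , 0.001, 0.   , 0.002, 0.001]), 'tau': array([ -0.   , -37.231,  25.241,   0.017,  -0.   ,   0.   ]), 'eef_pos': array([0.174, 0.468, 0.252]), 'tool_rot': array([ 0.177,  0.984, -0.001, -0.   ]), 'ft_force': array([0.416, 0.155, 0.243]), 'ft_torque': array([0.018, 0.01 , 0.002]), 'grasp_force': 0.0, 'grip_width': 0.08546044964464512}
scene case 0.85 [258. 231.] [ 0.502 -0.188  0.   ]
scene case 0.38 [268. 237.] [ 0.54  -0.156  0.   ]
scene lid_bar 0.7 [266. 239.] [ 0.633 -0.162  0.075]
scene lid_bar 0.65 [388. 189.] [0.432 0.296 0.075]
scene lamp_base 0.77 [370. 219.] [0.502 0.214 0.   ]
scene lamp_grip 0.67 [386. 190.] [0.641 0.2   0.222]
scene amber_bottle 0.76 [291. 280.] [ 0.743 -0.103  0.   ]
scene amber_bottle 0.18 [452. 209.] [0.492 0.537 0.   ]
scene mortar 0.72 [355. 276.] [0.76  0.091 0.   ]
scene pill_jar 0.56 [304. 207.] [ 0.392 -0.009  0.   ]
scene pill_jar 0.5 [453. 211.] [0.505 0.534 0.   ]
scene calculator 0.68 [321. 240.] [0.587 0.02  0.   ]
scene calculator 0.54 [359. 276.] [0.761 0.103 0.   ]
scene spoon 0.62 [387. 189.] [0.323 0.34  0.   ]
scene spoon 0.58 [449. 207.] [0.478 0.533 0.   ]
scene wash_bottle 0.96 [161. 216.] [ 0.361 -0.53   0.   ]
scene wash_bottle 0.36 [254. 232.] [ 0.507 -0.2    0.   ]
side case 0.67 [360. 206.] [ 0.516 -0.207  0.   ]
side lamp_base 0.78 [298. 261.] [0.507 0.221 0.   ]
side lamp_grip 0.56 [276. 201.] [0.624 0.197 0.222]
side amber_bottle 0.64 [305. 199.] [ 0.745 -0.1    0.   ]
side mortar 0.56 [274. 217.] [0.768 0.082 0.   ]
side pill_jar 0.5 [356. 242.] [ 0.392 -0.003  0.   ]
side spoon 0.9 [239. 315.] [0.498 0.538 0.   ]
side wash_bottle 0.72 [429. 183.] [ 0.351 -0.554  0.   ]
```

View pics/scene0.png

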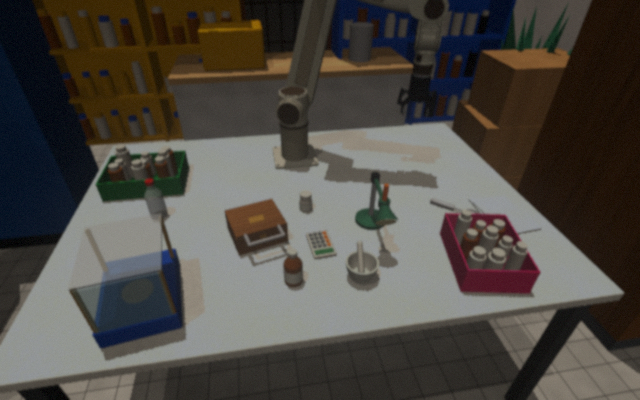

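View pics/side0.png

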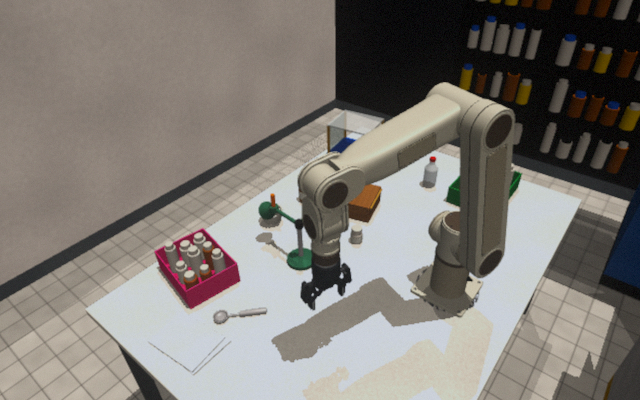

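The scene picture shows the case at about (258,231) with its bar on the near side at (266,239). The lamp foot is at (370,219), with its boom pointing towards that camera and the orange post at (386,190). The side picture agrees: the orange post is at (272,200). The lamp has to swing clockwise by about 80°. I'll move over the lamp for a closer look.

```bash
python3 -m inch '[0,0,40,0,0,0,100, 330,-270,150,0,0,0.2,100, 330,-270,150,0,0,0.2,100, 330,-270,150,0,0,0.2,100, 330,-270,150,0,0,0.2,100, 330,-270,150,0,0,0.2,100, 330,-270,150,0,0,0.2,100, 330,-270,150,0,0,0.2,100]'
python3 -m inch '[80,-100,40,0,0,0,100,80,-100,40,0,0,0,100,80,-100,40,0,0,0,100,80,-100,40,0,0,0,100,80,-100,40,0,0,0,100]'
cat > look.py <<'E'
import sys
from h import *
np.set_printoptions(precision=3,suppress=True)
o=bot.get_obs();im=bot.camera("wrist");cv2.imwrite(f"pics/{sys.argv[1]}.png",im)
print(o["eef_pos"],R.from_quat(o["tool_rot"]).as_matrix()[:,1])
Z=dict(case=0,lid_bar=.075,lamp_base=0,lamp_grip=.222)
for t in sys.argv[2:]:
    for q in bot.spot_point("wrist",t)[:2]: print(t,round(q["confidence"],2),np.round(q["uv"]),atz("wrist",q["uv"],Z.get(t,0),o))
E
python3 look.py w1 case lid_bar lamp_base lamp_grip mortar amber_bottle pill_jar
```

```text
clock: 1.77
eef_pos: [0.3909, 0.2909, 0.3659]
tool_rot: [0.078, 0.997, 0.0, 0.0]
ft_force: [0.2, 0.8, 0.2]
grip_width: 0.0854
grasp_force: 0.0
clock: 2.18
eef_pos: [0.4716, 0.1903, 0.4058]
tool_rot: [0.08, 0.997, 0.0, 0.001]
ft_force: [-0.5, -0.5, -0.5]
grip_width: 0.0856
grasp_force: 0.0
[0.472 0.19  0.406] [0.16  0.987 0.001]
case 0.6 [ 99. 207.] [ 0.519 -0.197  0.   ]
lid_bar 0.95 [118. 287.] [ 0.632 -0.159  0.075]
lamp_base 0.77 [339. 160.] [0.504 0.213 0.   ]
lamp_grip 0.68 [353. 328.] [0.644 0.196 0.222]
mortar 0.95 [305. 305.] [0.765 0.11  0.   ]
pill_jar 0.92 [188. 120.] [ 0.405 -0.007  0.   ]
```

View pics/w1.png

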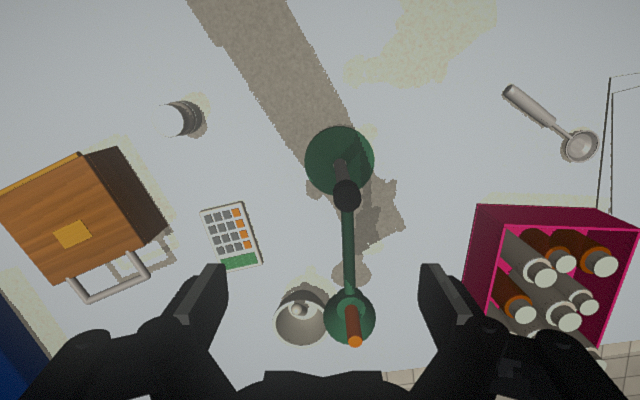

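The wrist picture shows the orange post at (353,328) and the boom running from (345,195) to (350,310). The lid bar runs from (88,302) to (150,273), and the lid's hinge-side corner is at (84,152). Next I'll get the case yaw and the offset to the post.

Run:
```python
from h import *
np.set_printoptions(precision=3,suppress=True)
o=dict(eef_pos=[.4716,.1903,.4058],tool_rot=bot.get_obs()["tool_rot"])
f=lambda u,v,z:atz("wrist",(u,v),z,o)
a,b=f(88,302,.075),f(148,275,.075);print("bar",a,b,(a+b)/2,np.linalg.norm(a-b),np.degrees(np.arctan2(*( (b-a)[[1,0]]))))
c=[f(84,152,.08),f(130,250,.08),f(50,284,.08)];print(c,[np.linalg.norm(c[1]-c[i]) for i in(0,2)])
print("post top",f(356,340,.245),"pivot top",f(346,192,.19))
```

```text
bar [ 0.652 -0.214  0.075] [ 0.62  -0.105  0.075] [ 0.636 -0.159  0.075] 0.11420064122447149 106.49554373731587
[array([ 0.423, -0.126,  0.08 ]), array([ 0.573, -0.114,  0.08 ]), array([ 0.609, -0.255,  0.08 ])] [np.float64(0.15037045711090669), np.float64(0.1456431025441463)]
post top [0.64  0.199 0.245] pivot top [0.498 0.211 0.19 ]
```

```bash
python3 -m inch '[169,8,-30,0,0,0.04,100,169,8,-30,0,0,0.04,100,169,8,-30,0,0,0.04,100,169,8,-30,0,0,0.04,100,169,8,-80,0,0,0.04,100,169,8,-100,0,0,0.04,100,169,8,-100,0,0,0.04,100]'
python3 look.py w2 lamp_grip lamp_base
```

```text
clock: 3.17
eef_pos: [0.636, 0.2002, 0.292]
tool_rot: [0.057, 0.998, -0.004, -0.01]
ft_force: [-0.6, -0.7, -3.0]
grip_width: 0.0853
grasp_force: 0.0
[0.636 0.2   0.292] [ 0.115  0.993 -0.009]
lamp_grip 0.97 [316. 244.] [0.645 0.195 0.222]
lamp_base 0.84 [322.  42.] [0.501 0.213 0.   ]
```

View pics/w2.png

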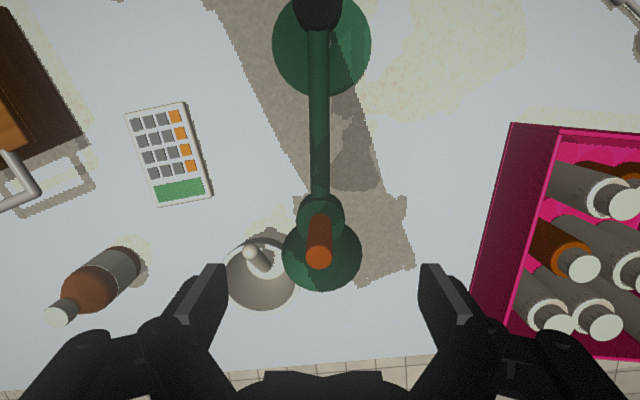

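The post is at (318,250) and sits between the open fingers; the bottle, mortar and tray are all clear. I'll check the settled pose before going down.

```bash
python3 -m inch '[4,-3,0,0,0,0,100,4,-3,-40,0,0,0,100,4,-3,-60,0,0,0,100,4,-3,-60,0,0,0,100]'
```

```text
clock: 3.65
eef_pos: [0.6412, 0.1969, 0.2445]
tool_rot: [0.058, 0.998, -0.0, -0.001]
ft_force: [-0.3, -1.2, -0.8]
grip_width: 0.0857
grasp_force: 0.0
```

```bash
python3 -m inch '[2,0,-21,0,0,0,100,2,0,-22,0,0,0,100,2,0,-22,0,0,0,30,2,0,-22,0,0,0,0,2,0,-22,0,0,0,0,2,0,-22,0,0,0,0,2,0,-22,0,0,0,0,2,0,-22,0,0,0,0]'
python3 -c "
from h import *
o=bot.get_obs();print(o['eef_pos'],o['grip_width'],o['grasp_force'],o['ft_force'],R.from_quat(o['tool_rot']).as_matrix()[:,1])
p=np.array([.502,.213]);c=np.array([.518,-.195]);d=o['eef_pos'][:2]-p
a0=np.arctan2(d[1],d[0]);r=np.hypot(*d);t=np.arctan2(*(c-p)[::-1]);print(a0,r,t)
for k in range(1,17):
  a=a0+(t-a0)*k/16;print(k,np.round(1000*(p+r*np.array([np.cos(a),np.sin(a)])-o['eef_pos'][:2])),round(a-a0,3))
"
```

```text
clock: 4.32
eef_pos: [0.645, 0.1973, 0.2241]
tool_rot: [0.058, 0.998, 0.0, 0.001]
ft_force: [0.1, -1.4, -0.2]
grip_width: 0.0144
grasp_force: 58.5
[0.64499662 0.19731422 0.2240996 ] 0.014432331356412358 58.4682422876358 [ 0.05454539 -1.3581906  -0.15792344] [1.15601241e-01 9.93295689e-01 1.67157330e-04]
-0.10925655037307973 0.14385435672979202 -1.5316007248678418
1 [ -2. -13.] -0.089
2 [ -5. -25.] -0.178
3 [ -9. -37.] -0.267
4 [-14. -49.] -0.356
5 [-21. -60.] -0.444
6 [-28. -71.] -0.533
7 [-36. -80.] -0.622
8 [-45. -90.] -0.711
9 [-55. -98.] -0.8
10 [ -65. -105.] -0.889
11 [ -76. -112.] -0.978
12 [ -88. -117.] -1.067
13 [-100. -121.] -1.156
14 [-112. -125.] -1.245
15 [-125. -127.] -1.333
16 [-137. -128.] -1.422
```

```bash
python3 -m inch '[-2,-13,0,0,0,-0.089,0,-5,-25,0,0,0,-0.178,0,-9,-37,0,0,0,-0.267,0,-14,-49,0,0,0,-0.356,0,-21,-60,0,0,0,-0.444,0,-28,-71,0,0,0,-0.533,0,-36,-80,0,0,0,-0.622,0,-45,-90,0,0,0,-0.711,0]'
python3 -m inch '[-10,-8,0,0,0,-0.089,0,-20,-15,0,0,0,-0.178,0,-31,-22,0,0,0,-0.267,0,-43,-27,0,0,0,-0.356,0,-55,-31,0,0,0,-0.444,0,-67,-35,0,0,0,-0.533,0,-80,-37,0,0,0,-0.622,0,-92,-38,0,0,0,-0.711,0]'
python3 -m inch '[0,0,0,0,0,0,0,0,0,0,0,0,0,0]'
python3 look.py w3 lamp_grip lamp_base case lid_bar
```

```text
clock: 4.98
eef_pos: [0.6008, 0.1078, 0.2241]
tool_rot: [0.404, 0.915, 0.002, 0.001]
ft_force: [2.8, 3.7, 2.5]
grip_width: 0.0144
grasp_force: 59.2
clock: 5.65
eef_pos: [0.5088, 0.07, 0.2241]
tool_rot: [0.697, 0.717, 0.002, 0.001]
ft_force: [3.9, 4.0, 0.5]
grip_width: 0.0146
grasp_force: 59.0
clock: 5.82
eef_pos: [0.508, 0.07, 0.2241]
tool_rot: [0.695, 0.719, 0.001, 0.0]
ft_force: [-0.4, 2.1, 4.2]
grip_width: 0.0142
grasp_force: 59.8
[0.508 0.07  0.224] [0.999 0.035 0.002]
lamp_grip 0.95 [320. 288.] [0.507 0.071 0.222]
case 0.62 [322. 366.] [ 0.517 -0.191  0.   ]
```

View pics/w3.png

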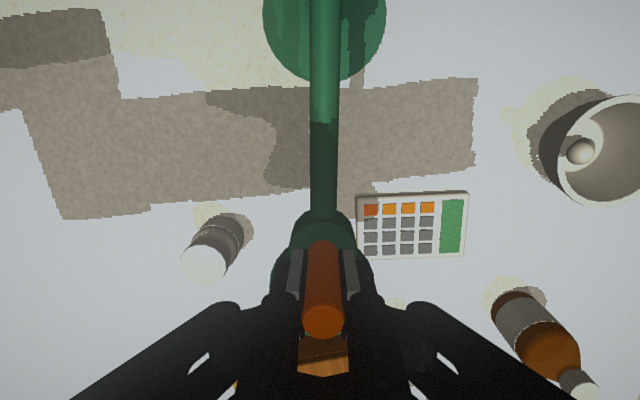

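The lamp is gripped, with its boom along (0.035,-0.999). That line passes x≈0.518 at the case's y, which is on the case centre (0.518,-0.195), so I can let go, rise and check.

```bash
python3 -m inch '[0,0,0,0,0,0,20,0,0,0,0,0,0,40,0,0,0,0,0,0,60,0,0,0,0,0,0,60,0,0,20,0,0,0,60,0,0,50,0,0,0,60,0,0,90,0,0,0,60,0,0,120,0,0,0,60]'
python3 -m inch '[60,-130,20,0,0,0.25,60,60,-130,20,0,0,0.25,60,60,-130,20,0,0,0.25,60,60,-130,20,0,0,0.25,60,60,-130,20,0,0,0.25,60]'
python3 look.py w4 lamp_grip lamp_base case lid_bar amber_bottle
```

```text
clock: 6.73
eef_pos: [0.5076, 0.0691, 0.3452]
tool_rot: [0.695, 0.719, -0.0, 0.0]
ft_force: [1.5, 0.4, 0.1]
grip_width: 0.0512
grasp_force: 0.0
clock: 7.15
eef_pos: [0.5694, -0.0655, 0.3625]
tool_rot: [0.602, 0.798, -0.001, 0.001]
ft_force: [0.1, 0.6, -0.3]
grip_width: 0.0514
grasp_force: 0.0
[ 0.569 -0.065  0.362] [ 0.962  0.274 -0.   ]
case 0.82 [267. 214.] [ 0.515 -0.189  0.   ]
case 0.56 [359. 101.] [0.601 0.009 0.   ]
lid_bar 0.66 [346. 239.] [ 0.63  -0.163  0.075]
amber_bottle 0.93 [428. 197.] [ 0.745 -0.096  0.   ]
```

View pics/w4.png

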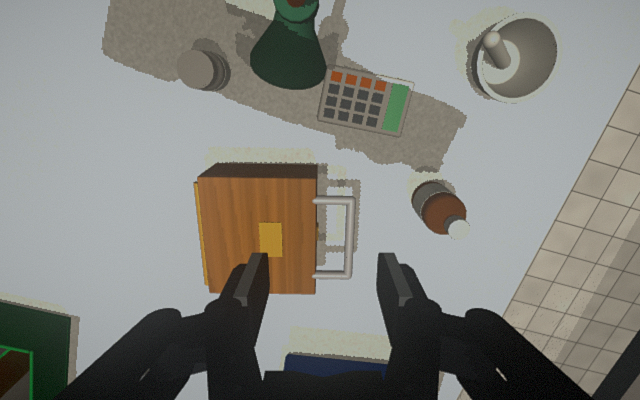

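The lamp's shade points down the picture at (290,50). The case is clear: its lid spans columns 198-316 and the bar stands upright at column 350, rows 199-276, so the yaw already matches. I'll compute the bar's middle and the case centre.

Run:
```python
from h import *
np.set_printoptions(precision=4,suppress=True)
o=bot.get_obs();f=lambda u,v,z:atz("wrist",(u,v),z,o)
a,b=f(350.5,200,.075),f(349.5,275,.075);m=(a+b)/2
yaw=np.arctan2(*(a-b)[[1,0]])-np.pi/2
print(a,b,m,np.linalg.norm(a-b),yaw)
x=np.array([np.cos(yaw),np.sin(yaw)]);print("case",m[:2]-.12*x)
print("lid edge mid",(f(316,180,.08)+f(316,293,.08))/2,"post top?",f(297,2,.245))
R_=R.from_quat(o["tool_rot"]).as_matrix();print(o["eef_pos"],np.arctan2(R_[1,1],R_[0,1]))
print("shift",1000*(m-o["eef_pos"]))
for cam in("scene","side"):
  bot.camera(cam)
  for t,z in(("lamp_grip",.222),("lamp_base",0)):
    for q in bot.spot_point(cam,t)[:1]:print(cam,t,q["confidence"],atz(cam,q["uv"],z))
```

```text
[ 0.6175 -0.1025  0.075 ] [ 0.6498 -0.2079  0.075 ] [ 0.6336 -0.1552  0.075 ] 0.11024081357073083 0.2980377079998582
case [ 0.5189 -0.1905]
lid edge mid [ 0.5897 -0.1669  0.08  ] post top? [0.5148 0.0633 0.245 ]
[ 0.5673 -0.0595  0.3631] 0.2846756786653121
shift [  66.3588  -95.7415 -288.0901]
scene lamp_grip 0.79 [0.5204 0.0797 0.222 ]
scene lamp_base 0.94 [0.503  0.2061 0.    ]
side lamp_grip 0.95 [0.5094 0.059  0.222 ]
side lamp_base 0.78 [0.5082 0.2138 0.    ]
```

```bash
python3 -m inch '[66,-97,0,0,0,0.012,40,66,-97,0,0,0,0.012,40,66,-97,0,0,0,0.012,40,66,-97,-60,0,0,0.012,40,66,-97,-100,0,0,0.012,40,66,-97,-140,0,0,0.012,40,66,-97,-180,0,0,0.012,40,66,-97,-194,0,0,0.012,40]'
python3 -m inch '[0,0,0,0,0,0,40]'
python3 look.py w5 lid_bar
```

```text
clock: 8.42
eef_pos: [0.6316, -0.1571, 0.1642]
tool_rot: [0.596, 0.803, -0.001, -0.003]
ft_force: [-0.6, -0.2, -0.7]
grip_width: 0.0338
grasp_force: 0.0
clock: 8.5
eef_pos: [0.629, -0.1563, 0.1608]
tool_rot: [0.595, 0.803, -0.003, -0.007]
ft_force: [-0.4, 1.1, -1.2]
grip_width: 0.0341
grasp_force: 0.0
[ 0.629 -0.156  0.161] [ 0.957  0.291 -0.013]
lid_bar 0.6 [330. 230.] [ 0.635 -0.163  0.075]
```

View pics/w5.png

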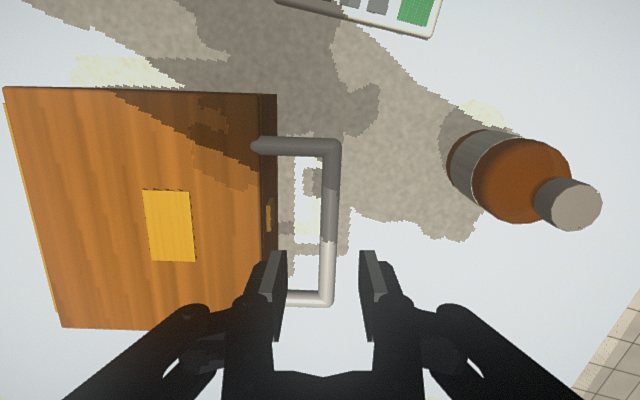

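The bar (column 330, rows 147-298) lies between the partly open fingers, and both the lid edge and the bottle are clear. Next I go down and close.

```bash
python3 -m inch '[1,0,-30,0,0,0,40,1,0,-60,0,0,0,40,1,0,-80,0,0,0,40,1,0,-91,0,0,0,40,1,0,-91,0,0,0,40,1,0,-91,0,0,0,40]'
python3 -m inch '[0,0,0,0,0,0,20,0,0,0,0,0,0,0,0,0,0,0,0,0,0,0,0,0,0,0,0,0,0,0,0,0,0,0,0]'
python3 - <<'E'
from h import *
o=bot.get_obs();print(o["eef_pos"],R.from_quat(o["tool_rot"]).as_matrix()[:,1])
yaw=.294;x=np.array([np.cos(yaw),np.sin(yaw)])
for d in range(5,55,5):
  t=np.radians(d);r=195*np.cos(t)-5*np.sin(t)-195;z=195*np.sin(t)+5*np.cos(t)-5
  phi=t/2 # tilt; grasp point is 3mm ahead of TCP: negligible
  a=R.from_rotvec(phi*np.array([x[1],-x[0],0])).as_rotvec()
  print(d,np.round(r*x,0),round(z),np.round(a,3))
E
```

```text
clock: 9.1
eef_pos: [0.6363, -0.1579, 0.0805]
tool_rot: [0.595, 0.803, 0.001, 0.002]
ft_force: [0.1, 0.6, -0.4]
grip_width: 0.0341
grasp_force: 0.0
clock: 9.52
eef_pos: [0.6332, -0.1592, 0.0804]
tool_rot: [0.596, 0.803, -0.002, -0.0]
ft_force: [-7.3, -2.7, 4.6]
grip_width: 0.0099
grasp_force: 58.4
[ 0.63320076 -0.15919787  0.08042105] [ 0.95745939  0.28855414 -0.00283411]
5 [-1. -0.] 17 [ 0.013 -0.042  0.   ]
10 [-4. -1.] 34 [ 0.025 -0.084  0.   ]
15 [-8. -2.] 50 [ 0.038 -0.125  0.   ]
20 [-13.  -4.] 66 [ 0.051 -0.167  0.   ]
25 [-20.  -6.] 82 [ 0.063 -0.209  0.   ]
30 [-27.  -8.] 97 [ 0.076 -0.251  0.   ]
35 [-36. -11.] 111 [ 0.089 -0.292  0.   ]
40 [-47. -14.] 124 [ 0.101 -0.334  0.   ]
45 [-58. -18.] 136 [ 0.114 -0.376  0.   ]
50 [-70. -21.] 148 [ 0.126 -0.418  0.   ]
```

```bash
python3 -m inch '[-3,-1,8,0.006,-0.021,0,0,-4,-1,17,0.013,-0.042,0,0,-5,-2,26,0.019,-0.063,0,0,-7,-2,34,0.025,-0.084,0,0,-9,-3,42,0.031,-0.104,0,0,-11,-3,50,0.038,-0.125,0,0,-13,-4,58,0.044,-0.146,0,0,-16,-5,66,0.051,-0.167,0,0]'
python3 -c "
from h import *
o=bot.get_obs();print(o['eef_pos'],R.from_quat(o['tool_rot']).as_matrix()[:,2])"
```

```text
clock: 10.18
eef_pos: [0.6198, -0.1627, 0.1461]
tool_rot: [0.593, 0.8, 0.072, 0.054]
ft_force: [5.6, -0.5, -3.1]
grip_width: 0.01
grasp_force: 58.6
[ 0.61983603 -0.16269082  0.14606929] [ 0.17147266  0.05111145 -0.98386216]
```

```bash
python3 -m inch '[-7,-2,16,0.013,-0.042,0,0,-14,-4,31,0.025,-0.084,0,0,-23,-7,45,0.038,-0.125,0,0,-34,-10,58,0.050,-0.167,0,0,-45,-14,70,0.063,-0.209,0,0,-51,-16,76,0.069,-0.23,0,0,-57,-17,82,0.075,-0.251,0,0,-57,-17,82,0.075,-0.251,0,0]'
python3 -m inch '[0,0,0,0,0,0,0,0,0,0,0,0,0,0,0,0,0,0,0,0,0,0,0,0,0,0,0,0]'
python3 - <<'E'
from h import *
np.set_printoptions(precision=4,suppress=True)
o=bot.get_obs();T=R.from_quat(o["tool_rot"]).as_matrix();g=o["eef_pos"]+.003*T[:,2]
yaw=.294;x=np.array([np.cos(yaw),np.sin(yaw)])
H=np.array([.6335,-.158])-.195*x
r=(g[:2]-H)@x;print(o["eef_pos"],g,"angle by r,z",np.degrees(np.arctan2(g[2]-.07,r)-np.arctan2(5,195)),"radius",np.hypot(r,g[2]-.07),"by z",np.degrees(np.arcsin((g[2]-.07)/.19506))-1.5)
for c in("side","scene"):
  im=bot.camera(c)
  if c=="scene":cv2.imwrite("pics/end.png",cv2.resize(im[120:320,150:470],None,fx=2.5,fy=2.5))
  for t,z in(("lamp_grip",.222),("lid_bar",.2226)):
    for q in bot.spot_point(c,t)[:1]:print(c,t,q["confidence"],atz(c,q["uv"],z))
E
```

```text
clock: 10.85
eef_pos: [0.561, -0.1786, 0.2287]
tool_rot: [0.581, 0.784, 0.176, 0.13]
ft_force: [3.7, 6.3, 1.5]
grip_width: 0.0098
grasp_force: 58.9
clock: 11.18
eef_pos: [0.5626, -0.1781, 0.2273]
tool_rot: [0.58, 0.785, 0.175, 0.129]
ft_force: [3.9, 4.2, 2.0]
grip_width: 0.0101
grasp_force: 59.0
[ 0.5626 -0.1781  0.2273] [ 0.5638 -0.1778  0.2246] angle by r,z 50.127364288077366 radius 0.19731383369782093 by z 50.939175311507285
side lamp_grip 0.57 [0.5174 0.0666 0.222 ]
side lid_bar 0.69 [ 0.5713 -0.1765  0.2226]
scene lamp_grip 0.73 [0.5089 0.0731 0.222 ]
scene lid_bar 0.66 [ 0.5778 -0.1868  0.2226]
```

View pics/end.png

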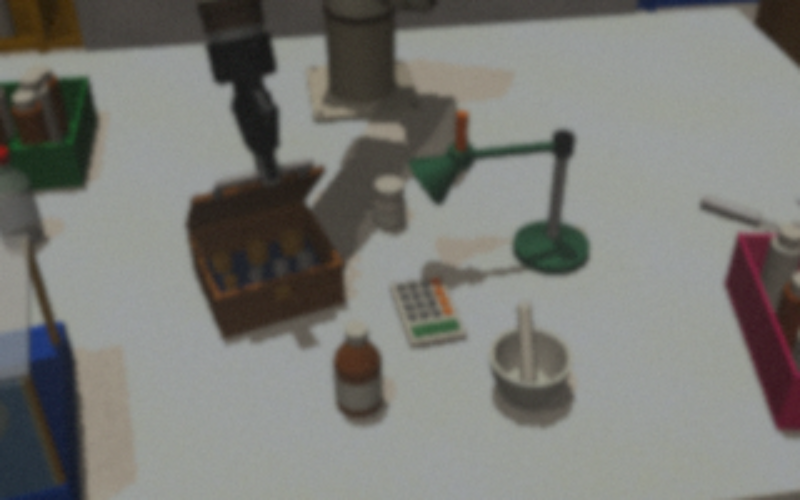

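The picture shows the gripper holding the bar at about (265,175) with the lid open, the lamp pointing at the case, and everything else in place. By the arm's pose the lid is at about 50°. I'll hold a little longer and hand in.

```bash
python3 -m inch '[0,0,0,0,0,0,0,0,0,0,0,0,0,0,0,0,0,0,0,0,0,0,0,0,0,0,0,0,0,0,0,0,0,0,0,0,0,0,0,0,0,0,0,0,0,0,0,0,0]'
python3 -c "
from workcell import bot
print(bot.job_done())"
```

```text
clock: 12.07
eef_pos: [0.5627, -0.1782, 0.2273]
tool_rot: [0.58, 0.785, 0.175, 0.129]
ft_force: [4.4, 4.6, 2.4]
grip_width: 0.0098
grasp_force: 59.0
the job is handed in; nothing more can be done
None
```

I handed the job in at about 12 s with the lamp left pointing at the middle of the case and the gripper still holding the bar, the lid at about 50° by the arm's pose; the last picture showed the other things in place, and the hand-in returned no verdict.

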